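# Hand a dish with a loose tomato across the counter

## Task

Lift the clear lid of the white storage box right over until it rests on its stop. Take the wooden dish out by its rim and, keeping it level so that the loose tomato stays in the middle, raise it at least a hand's breadth (10 cm) above the rim of the box and there turn it about a quarter turn, so that its stub handle points straight across the counter towards the place mat, square to the mat's near edge. Finish holding it there, level and still, handle left free for the person at the mat to take; leave the lid open and do not disturb the jar, the milk bottle or the egg carton.

Things in the scene. Friction and masses are not known exactly. Their poses are not given: they have to be found in the camera images.
- box: White plastic fridge box, fixed to the counter. Outside 276 mm along its own x, 258 mm along its own y, 72 mm high; walls and floor 4 mm. Origin: centre of its underside. The lid is hinged along the upper edge of its +x side (which looks roughly to the robot's left); the -x side is under the lid's free front edge.
- lid (a joint): Angle of the lid, rad: 0 shut, 1.57 upright, 1.9 leaning back on its stop. Hardly any friction, no spring, axis along the box's y: short of upright it falls shut, past upright it falls back onto the stop and stays. The lid is a clear plate 276 x 258 x 5 mm, 0.2 kg, lying on the box's rim when shut.
- lid_handle (a point): Grip point in the white knob on the lid's upper face: on the middle line, 246 mm from the hinge axis, 40 mm off the lid's underside. The head is round, 28 mm across, 16 mm deep, on a 12 mm neck; its top is 43 mm off the lid's upper face. Pinched along the hinge direction it can pivot between the fingers as the lid swings.
- lid_hinge (a point): Middle of the hinge axis, on the box's upper edge at its +x side.
- dish: Loose round wooden dish on the box's floor, seen through the lid. 150 mm across, 44 mm high, about 0.18 kg. Upright rim wall 8 mm thick (radius 67 to 75 mm), its top 44 mm above the underside. Dished floor: 8 mm above the underside at the centre, 18 mm at the wall, so the rim's inner face is 26 mm tall. Origin: centre of its underside; z up; +x points along the handle.
- dish_handle (a point): Middle of the dish's one stub handle, 100 mm from the dish's centre along its +x, 31.5 mm above its underside. The handle is 26 mm wide, 13 mm thick and ends 120 mm from the dish's centre. In the box it points roughly towards the hinged side.
- tomato_center (a point): Centre of a ripe tomato, a ball 50 mm across, about 0.07 kg, lying loose at the bottom of the dished floor, free to roll: 42 mm are free between it and the rim wall all round.
- mat: Grey place mat lying on the counter beyond the box, where the person sits who takes the dish: 300 mm deep (x), 420 mm wide (y), 3 mm thick, laid with napkin, fork and knife. Origin: middle of its near edge (the one towards the robot), underside; its +x points from there across the mat to the far side of the counter, square to that edge.
- jar: Bystander: amber glass jar, 72 mm across, 100 mm tall, to the robot's right. Origin: centre of its underside.
- milk: Bystander: white milk bottle with a cap, 84 mm across, 210 mm tall, to the right. Origin: centre of its underside.
- eggs: Bystander: cardboard egg carton, 105 x 155 x 65 mm, to the left beyond the open lid. Origin: centre of its underside.

How it is judged:
By the outcome, as a careful person would: the job done as asked, in the order asked, and still so for the second after the job is handed in, while the arm keeps its last pose, push and grip.
It also fails if it takes over 67 s, if anything falls off the work surface, if the arm or the gripper's body presses on something with over 40 N, if the wrist force passes 120 N, or if a joint passes its speed limit or range.

## Robot

A 7-joint arm with a two-finger parallel gripper is mounted at the origin on the work surface. World frame = base frame: x ahead of the robot, y to its left, z up, the work surface at z = 0. Lengths are in m, angles in rad, forces in N, time in s.
With the tool pointing down it reaches from about 0.4 to 0.85 m from the base axis. Payload 4.5 kg.
Tool frame: the origin (TCP) lies between the finger pads, 19 mm behind the fingertips; this is the grasp point; z points along the fingers, y is the line along which they close (so a half turn about z gives the same grasp; the last joint's range is limited). The gripper opens to 88 mm and grips with 3 to 60 N. Pads are 18 mm wide; open, the fingers measure 123 mm over their backs; the gripper's body (75 mm by 187 mm) begins 45 mm behind the grasp point.
Start: joints at [1.325, 0.689, -0.195, 1.565, 0.157, 0.902, -0.215], TCP at [0.173, -0.601, 0.257] pointing down, gripper open.
Joint ranges: [-3.01, 3.01], [-0.46, 2.08], [-1.47, 1.51], [0.13, 2.56], [-1, 4.14], [0.04, 2.09], [-2.66, 2.66]. Speed limits (rad/s): [2.57, 2.57, 3.14, 3.14, 3.14, 3.14, 3.14].

## Interface

Orientations are given as a unit quaternion [x, y, z, w].
In Python, from plant import r gives the robot as it stands.
- The arm moves only by the tool play_rows, never from a script. Its arguments are lists of equal length, an entry for each row: "translation": the shift along the tool's x, y, z in m, a list of three; "delta_rot": the turn, a rotation vector about the tool's x, y, z in degrees, a list of three; "grip": the opening, from -1 (shut) to 1 (fully open). In form: {"translation": [[x, y, z], ...], "delta_rot": [[rx, ry, rz], ...], "grip": [grip, ...]}. A call has 1 to 20 rows; each row shifts and turns the commanded pose from where the row before left it, along the tool's axes as they then stand; what a row does not reach is not made up. A row lasts 1/8 s, in which the tool goes at most 62.5 mm and 10.7 degrees, less where a joint would pass 70% of its speed; a pose out of reach is approached as far as the arm can. A call with a gripper value outside its range is refused whole. The fingers move at their own pace and stop on an object; "squeeze" is the grip in N (left out, the last holds). Time passes only in rows, so rows that do not move let the fingers close. It gives the time, the measured TCP pose, the force, the opening and the grip force at its end, in the units of the state.
- r.get_state(): the state, without advancing time (a new reading comes with each control period).
- r.snapshot(name): name is "scene" or "top"; returns the picture (400x640x3 uint8, blue, green, red); there is no depth.
- r.get_calibration(name): a dict with "intrinsics" (3x3 intrinsics, pixels), "eye" and "rotation" of the camera in the world. Camera axes: x right, y up, looking along -z (the intrinsics and any distortion apply to the point x, -y, -z); pixel columns grow to the right and rows downward; lengths in m; the calibration is good to about 2 mm. A picture is of the moment at which its call begins. get_calibration takes no time and is no camera call.
- r.finish_job(): hands the job in; it is judged then, once.
Trained networks look in the newest picture that a camera, given by its name, has taken for a name from the list of things; names that differ only in an ending like _2 or _b are one class to them, and where a whole thing is asked for, a point or a joint stands for the part that bears it (a point fixed in the world has none). Each returns a list of dicts, best first, with "confidence" (0 to 1); they miss things now and then, are a little off and sometimes report something else, mostly with a low value. They report only what shows in the picture. A call takes as long as a camera call.
- r.look_for(camera, target): "point" ([x, y, z] in m, in world coordinates, good to about 4 mm: the middle of the surface that is visible of it).
- r.silhouettes(camera, target): "pixels" (400x640 bool, what is visible of it).
The state is a dict: "clock": time; "q": joint angles; "qd": joint speeds; "joint_torque": joint torques, N m; "tool_pos": TCP position; "eef_rot": TCP orientation; "contact_force": force on the tool from outside, world axes, zero at the start; "moment": the same for the moment, N m; "opening": opening from 0.0 (shut) to 1.0 (fully open); "finger_force": force on a finger pad.
Only numpy, scipy, OpenCV 4.12 (cv2) and the standard library are available. Lean on these libraries where they do the work, as an engineer would, in place of code of your own. Each camera call takes 0.05 s, during which the arm holds its last target. There are 200 camera calls.

## Working session

There is one attempt and no reset: what is moved stays moved. The work goes in short steps, Python scripts to look and compute and a tool call to move; the robot and the scene stay as the last step left them, time stands still between calls to the robot, and variables do not carry over. Pictures are saved under pics/ and viewed, at most 10 in all, crops included, and the job is handed in when it is done.

Besides the shell and the picture viewer there is one more tool, called by a JSON object that holds its "op" and its "data", one argument or row to a line. play_rows: Moves the arm, as the interface text tells. Its arguments: {"type":"object","properties":{"translation":{"type":"array","items":{"type":"array","items":{"type":"number"}}},"delta_rot":{"type":"array","items":{"type":"array","items":{"type":"number"}}},"grip":{"type":"array","items":{"type":"number"}},"squeeze":{"type":"number"}},"required":["translation","delta_rot","grip"]}

```bash
mkdir -p pics; ls; python3 - <<'E'
from plant import r
import cv2,numpy as np
for c in("scene","top"):
    im=r.snapshot(c);cv2.imwrite(f"pics/{c}0.png",im)
    k=r.get_calibration(c);print(c,np.round(k["intrinsics"],1).tolist(),np.round(k["eye"],3),np.round(k["rotation"],3).tolist(),k.keys())
    for t in("box","lid","lid_handle","lid_hinge","dish","dish_handle","tomato_center","mat","jar","milk","eggs"):
        print(t,[(np.round(d["point"],3).tolist(),round(d["confidence"],2)) for d in r.look_for(c,t)[:2]])
s=r.get_state();print({k:np.round(v,3).tolist() for k,v in s.items()})
E
```

```text
pics
scene [[421.4, 0.0, 312.7], [0.0, 421.4, 202.6], [0.0, 0.0, 1.0]] [ 1.366 -0.229  0.917] [0.313, 0.234, 0.537, 0.748] dict_keys(['intrinsics', 'eye', 'rotation'])
box [([0.587, 0.027, 0.075], 0.6)]
lid [([0.628, 0.442, 0.043], 0.23)]
lid_handle [([0.56, 0.035, 0.077], 0.68)]
lid_hinge [([0.557, 0.035, 0.08], 0.82), ([0.422, -0.331, 0.073], 0.62)]
dish []
dish_handle [([0.556, 0.032, 0.079], 0.29)]
tomato_center []
mat [([0.927, -0.025, 0.005], 0.63)]
jar [([0.42, -0.332, 0.077], 0.64)]
milk [([0.647, -0.413, 0.123], 0.61)]
eggs [([0.63, 0.442, 0.042], 0.59)]
top [[480.0, 0.0, 325.3], [0.0, 480.0, 208.2], [0.0, 0.0, 1.0]] [0.422 0.003 1.368] [0.047, -0.037, -0.703, 0.708] dict_keys(['intrinsics', 'eye', 'rotation'])
box [([0.538, 0.039, 0.077], 0.58)]
lid [([0.538, 0.039, 0.078], 0.7)]
lid_handle [([0.535, 0.036, 0.074], 0.73)]
lid_hinge []
dish []
dish_handle []
tomato_center []
mat [([0.916, -0.028, 0.0], 0.74)]
jar [([0.393, -0.324, 0.1], 0.62)]
milk [([0.612, -0.403, 0.138], 0.93), ([0.54, 0.037, 0.078], 0.29)]
eggs [([0.6, 0.448, 0.045], 0.88)]
{'clock': 1.2, 'q': [1.325, 0.689, -0.195, 1.565, 0.157, 0.903, -0.215], 'qd': [-0.001, 0.002, 0.002, -0.001, 0.003, 0.002, 0.0], 'joint_torque': [0.0, -52.749, -1.268, -15.374, -0.052, -0.001, 0.0], 'tool_pos': [0.173, -0.601, 0.257], 'eef_rot': [0.99, 0.139, -0.0, 0.0], 'contact_force': [0.613, -0.004, -0.077], 'moment': [-0.039, -0.03, 0.034], 'finger_force': 0.0, 'opening': 1.0}
```

View pics/scene0.png

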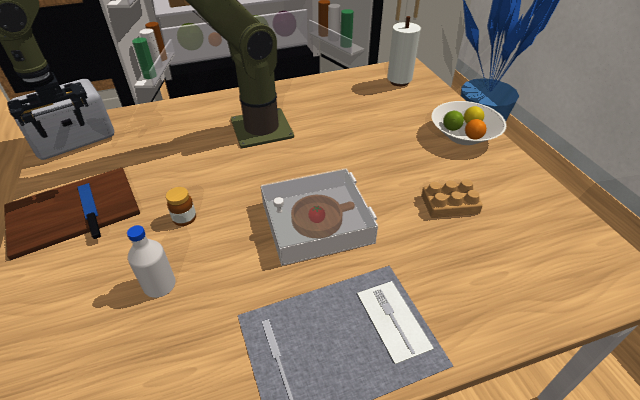

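View pics/top0.png

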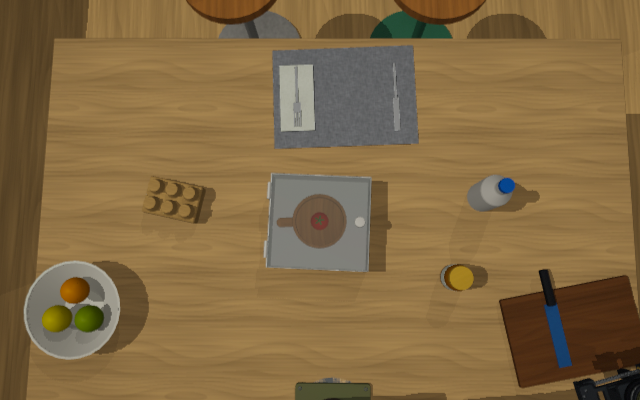

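Scene picture: box with the lid shut, knob at (278,203) and dish handle pointing to the hinge. Top picture: knob (360,222), lid corners about (271,176), (371,177), (369,271), (267,268), mat near edge (275,148)–(418,144), tomato (319,221).

```bash
cat > h.py <<'E'
from plant import r
import cv2,numpy as np
from scipy.spatial.transform import Rotation as R
def cam(c):
    k=r.get_calibration(c);q=np.array(k["rotation"])
    return np.array(k["intrinsics"]),np.array(k["eye"]),(R.from_quat(q) if q.size==4 else R.from_matrix(q))
def ray(c,p,z):
    K,e,Q=cam(c);v=np.linalg.inv(K)@[p[0],p[1],1];d=Q.apply([v[0],-v[1],-v[2]])
    return e+d*(z-e[2])/d[2]
def proj(c,P):
    K,e,Q=cam(c);v=Q.inv().apply(np.atleast_2d(P)-e);v=v*[1,-1,-1];u=v@K.T;return u[:,:2]/u[:,2:]
def mask(c,t):
    s=r.silhouettes(c,t)
    return (s[0]["pixels"].astype(np.uint8),s[0]["confidence"]) if s else (None,0)
def cen(m): return np.array([x.mean() for x in np.nonzero(m)][::-1])
E
python3 - <<'E'
from h import *
im=cv2.imread("pics/top0.png")
for c,t,z in(("top","mat",.003),("scene","mat",.003),("top","lid",.077),("top","box",.077),("scene","box",.077),("top","lid_handle",.12),("scene","lid_handle",.112),("top","dish",.04),("top","tomato_center",.03),("scene","dish",.04),("top","jar",.1),("top","milk",.2)):
    if 1:
        m,f=mask(c,t)
        if m is None: print(c,t,None);continue
        ct=max(cv2.findContours(m,0,1)[0],key=cv2.contourArea)
        h=cv2.convexHull(ct);W=np.array([ray(c,p[0],z)[:2] for p in h],np.float32)
        print(c,t,round(f,2),m.sum(),"rect",[np.round(a,3) for a in cv2.minAreaRect(W)],"cen",np.round(ray(c,cen(m),z),3))
# red tomato, white knob
hsv=cv2.cvtColor(im,cv2.COLOR_BGR2HSV)
sub=im[205:240,340:368].astype(int).sum(2);ys,xs=np.nonzero(sub>630);p=(xs.mean()+340,ys.mean()+205);print("knob px",p,len(xs),ray("top",p,.12))
sc=cv2.imread("pics/scene0.png")
for n,i,(x0,x1,y0,y1) in(("top",im,(295,345,198,245)),("scene",sc,(295,340,195,235))):
    b=i[y0:y1,x0:x1].astype(int);ys,xs=np.nonzero(b[...,2]-b[...,1]>60);print(n,"tom",len(xs),xs.mean()+x0,ys.mean()+y0,ray(n,(xs.mean()+x0,ys.mean()+y0),.04))
a=cv2.resize(im[165:285,255:385],None,fx=4,fy=4,interpolation=2);b=cv2.resize(sc[160:270,250:385],None,fx=4,fy=4,interpolation=2)
w=min(a.shape[0],b.shape[0]);cv2.imwrite("pics/crop.png",cv2.resize(np.hstack([a[:w],b[:w]]),(800,332)))
E
```

```text
top mat 0.57 14017 rect [array([ 0.917, -0.03 ]), array([0.301, 0.42 ]), np.float64(2.352)] cen [ 0.914 -0.031  0.003]
scene mat 0.89 19678 rect [array([ 0.919, -0.029]), array([0.302, 0.42 ]), np.float64(2.384)] cen [ 0.926 -0.027  0.003]
top lid 0.97 9852 rect [array([0.54 , 0.039]), array([0.28 , 0.263]), np.float64(87.666)] cen [0.538 0.039 0.077]
top box 0.67 9683 rect [array([0.541, 0.042]), array([0.282, 0.26 ]), np.float64(87.718)] cen [0.537 0.04  0.077]
scene box 0.66 6241 rect [array([0.541, 0.04 ]), array([0.279, 0.265]), np.float64(87.963)] cen [0.555 0.036 0.077]
top lid_handle 0.68 9649 rect [array([0.536, 0.038]), array([0.267, 0.249]), np.float64(87.881)] cen [0.534 0.037 0.12 ]
scene lid_handle 0.92 6078 rect [array([0.577, 0.03 ]), array([0.266, 0.25 ]), np.float64(87.768)] cen [0.589 0.025 0.112]
top dish 0.2 761 rect [array([ 0.392, -0.336]), array([0.092, 0.073]), np.float64(88.857)] cen [ 0.392 -0.337  0.04 ]
top tomato_center None
scene dish None
top jar 0.66 732 rect [array([ 0.394, -0.322]), array([0.086, 0.069]), np.float64(81.073)] cen [ 0.394 -0.322  0.1  ]
top milk 0.89 1329 rect [array([ 0.602, -0.386]), array([0.079, 0.123]), np.float64(26.892)] cen [ 0.601 -0.384  0.2  ]
knob px (np.float64(nan), np.float64(nan)) 0 [nan nan nan]
top tom 0 nan nan [nan nan nan]
scene tom 141 316.0567375886525 214.1631205673759 [0.54849069 0.03903387 0.04      ]<stdin>:12: RuntimeWarning: Mean of empty slice.
  ret = ret.dtype.type(ret / rcount)
<stdin>:15: RuntimeWarning: Mean of empty slice.
```

View pics/crop.png

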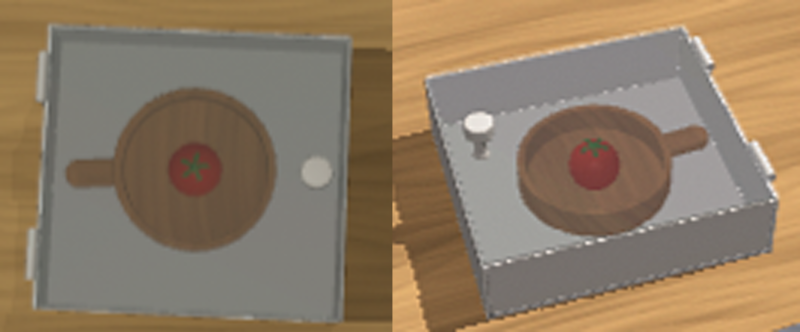

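The crop shows the dish rim in the top view centred near px (319.6,221), the handle axis through (276.9,222.3), and the knob at (359.7,222). In the scene view the knob is at (279,201).

```bash
python3 - <<'E'
from h import *
print("knob",ray("top",(359.7,222),.120),ray("scene",(279.1,201),.114))
bx=np.array([np.cos(np.radians(87.8)),np.sin(np.radians(87.8)),0]);c=np.array([.540,.040,0])
print("pred knob",c+bx*(.138-.246)+[0,0,.112], proj("top",c+bx*(.138-.246)+[0,0,.12]))
d=ray("top",(319.6,221),.048);t=ray("top",(277.3,222.3),.042);print("dish",d,t,np.linalg.norm(t-d),np.degrees(np.arctan2(*(t-d)[1::-1])))
# dish mask by colour, scene
im=cv2.imread("pics/top0.png").astype(int)[168:275,272:370];m=((im[...,2]-im[...,0])>25).astype(np.uint8)
n,l,s,ce=cv2.connectedComponentsWithStats(m);i=1+s[1:,4].argmax();l=(l==i).astype(np.uint8);print(s[i])
o=cv2.morphologyEx(l,cv2.MORPH_OPEN,np.ones((17,17)));e=cv2.minEnclosingCircle(max(cv2.findContours(o,0,1)[0],key=cv2.contourArea));p=np.array(e[0])+[272,168]
dc=ray("top",p,.045);print("circ",p,e[1],dc)
ys,xs=np.nonzero(l);k=xs+272<p[0]-31;hc=np.array([xs[k].mean()+272,ys[k].mean()+168]);ht=ray("top",hc,.04);print("handle",hc,k.sum(),np.degrees(np.arctan2(*(ht-dc)[1::-1])),np.linalg.norm(ht-dc))
E
```

```text
knob [ 0.53510586 -0.06906869  0.12      ] [ 0.53598634 -0.06378179  0.114     ]
pred knob [ 0.53585412 -0.06792039  0.112     ] [[359.25888935 221.7110085 ]]
dish [0.54364085 0.03738455 0.048     ] [0.53978399 0.15493691 0.042     ] 0.11776855144475085 91.87918345356626
[   5   26   70   54 2390]
circ [318.89944077 220.71857452] 26.916427612304688 [0.54468534 0.03940972 0.045     ]
handle [282.30107527 222.        ] 93 92.13307996094312 0.1020466075105897
```

{"op": "play_rows", "data": {
  "translation": [
    [0,0,0],
    [0,0,0],
    [0,0,0],
    [0,0,0],
    [0,0,0],
    [0,0,0],
    [0,0,0],
    [0,0,0],
    [0,0,0]
  ],
  "delta_rot": [
    [0,0,-8],
    [0,0,-8],
    [0,0,-8],
    [0,0,-8],
    [0,0,-8],
    [0,0,-8],
    [0,0,-8],
    [0,0,-8],
    [0,0,-8]
  ],
  "grip": [1,1,1,1,1,1,1,1,1],
  "squeeze": 20
}}

```text
clock: 2.92
tool_pos: [0.1725, -0.6008, 0.2574]
eef_rot: [0.718, 0.696, -0.0, -0.0]
contact_force: [-0.5, 0.1, -0.2]
opening: 0.998
finger_force: 0.0
```

{"op": "play_rows", "data": {
  "translation": [
    [0.034,0.0215,0.004],
    [0.034,0.0215,0.004],
    [0.034,0.0215,0.004],
    [0.034,0.0215,0.004],
    [0.034,0.0215,0.004],
    [0.034,0.0215,0.004],
    [0.034,0.0215,0.004],
    [0.034,0.0215,0.004],
    [0.034,0.0215,0.004],
    [0.034,0.0215,0.004],
    [0.034,0.0215,0.004],
    [0.034,0.0215,0.004],
    [0.034,0.0215,0.004],
    [0.034,0.0215,0.004],
    [0.034,0.0215,0.004],
    [0.034,0.0215,0.004],
    [0,0,0],
    [0,0,0]
  ],
  "delta_rot": [
    [0,0,0],
    [0,0,0],
    [0,0,0],
    [0,0,0],
    [0,0,0],
    [0,0,0],
    [0,0,0],
    [0,0,0],
    [0,0,0],
    [0,0,0],
    [0,0,0],
    [0,0,0],
    [0,0,0],
    [0,0,0],
    [0,0,0],
    [0,0,0],
    [0,0,0],
    [0,0,0]
  ],
  "grip": [1,1,1,1,1,1,1,1,1,1,1,1,1,1,1,1,0,0]
}}

```text
clock: 5.18
tool_pos: [0.5347, -0.0696, 0.1933]
eef_rot: [0.719, 0.695, -0.001, 0.0]
contact_force: [-0.0, -0.3, 0.1]
opening: 0.799
finger_force: 0.0
```

```bash
cat >> h.py <<'E'
def st():
    s=r.get_state();Q=R.from_quat(s["eef_rot"]);p=np.array(s["tool_pos"]);M=Q.as_matrix()
    print("t",round(s["clock"],2),"p",np.round(p,4),"yawx",round(float(np.degrees(np.arctan2(M[1,0],M[0,0]))),2),"z",np.round(M[:,2],4),"F",np.round(s["contact_force"],1),"op",round(s["opening"]*88,1),"ff",round(s["finger_force"],1),"q",np.round(s["q"],2))
    return p,Q,s
E
python3 - <<'E'
from h import *
p,Q,s=st()
print("to knob, tool axes",Q.inv().apply(np.array([.5355,-.068,.112])-p))
E
```

```text
t 5.17 p [ 0.5347 -0.0696  0.1933] yawx 88.01 z [-8.e-04 -1.e-03 -1.e+00] F [-0.  -0.3  0.1] op 70.3 ff 0.0 q [ 0.29  0.69 -0.41  1.88  0.43  0.66 -0.41]
to knob, tool axes [0.00170439 0.00084967 0.08129187]
```

{"op": "play_rows", "data": {
  "translation": [
    [0.002,0.001,0.01],
    [0,0,0.012],
    [0,0,0.012],
    [0,0,0.012],
    [0,0,0.012],
    [0,0,0.012],
    [0,0,0.011],
    [0,0,0],
    [0,0,0],
    [0,0,0],
    [0,0,0],
    [0,0,0]
  ],
  "delta_rot": [
    [0,0,0],
    [0,0,0],
    [0,0,0],
    [0,0,0],
    [0,0,0],
    [0,0,0],
    [0,0,0],
    [0,0,0],
    [0,0,0],
    [0,0,0],
    [0,0,0],
    [0,0,0]
  ],
  "grip": [0,0,0,0,0,0,0,0,-0.6,-0.6,-0.6,-0.6],
  "squeeze": 20
}}

```text
clock: 6.68
tool_pos: [0.5364, -0.0669, 0.1128]
eef_rot: [0.719, 0.695, 0.0, 0.0]
contact_force: [-0.0, -0.2, 3.1]
opening: 0.303
finger_force: 20.0
```

```bash
python3 - <<'E'
from h import *
p,Q,s=st()
# lid arc from the grip point: shifts in tool frame, tilting the tool with the lid
bx=np.array([np.cos(np.radians(87.9)),np.sin(np.radians(87.9)),0])
h=np.array([.540,.040,.072])+bx*.138
M=Q.as_matrix();ax=np.cross([0,0,1],bx) ; print("axis in tool",Q.inv().apply(ax))
def P(t): return -bx*(.246*np.cos(t)-.040*np.sin(t))+np.array([0,0,1])*(.246*np.sin(t)+.040*np.cos(t))
N=36;th=np.linspace(0,1.86,N+1);tl=np.radians(np.clip((th-.3)/1.56,0,1)*25)
rows=[]
for i in range(N):
    Qi=R.from_rotvec(ax*tl[i])*Q
    rows.append(Qi.inv().apply(P(th[i+1])-P(th[i])).round(4).tolist()+[round(float(np.degrees(tl[i+1]-tl[i])),2)])
print(*rows,sep="\n")
im=r.snapshot("scene");cv2.imwrite("pics/k1.png",cv2.resize(im[120:290,180:420],None,fx=2.5,fy=2.5))
E
```

```text
t 6.67 p [ 0.5364 -0.0669  0.1128] yawx 88.03 z [ 7.e-04 -1.e-04 -1.e+00] F [-0.  -0.2  3.1] op 26.7 ff 20.0 q [ 0.23  0.82 -0.31  1.93  0.52  0.47 -0.5 ]
axis in tool [ 2.22591833e-03 -9.99997251e-01 -7.37529875e-04]
[0.0024, 0.0, -0.0127, 0.0]
[0.003, 0.0, -0.0125, 0.0]
[0.0037, 0.0, -0.0123, 0.0]
[0.0043, 0.0, -0.0121, 0.0]
[0.0049, 0.0, -0.0119, 0.0]
[0.0055, 0.0, -0.0116, 0.16]
[0.0061, 0.0, -0.0113, 0.83]
[0.0065, 0.0, -0.0111, 0.83]
[0.0069, 0.0, -0.0108, 0.83]
[0.0073, 0.0, -0.0106, 0.83]
[0.0077, 0.0, -0.0103, 0.83]
[0.0081, 0.0, -0.01, 0.83]
[0.0085, 0.0, -0.0097, 0.83]
[0.0088, 0.0, -0.0094, 0.83]
[0.0092, 0.0, -0.009, 0.83]
[0.0095, 0.0, -0.0087, 0.83]
[0.0098, 0.0, -0.0083, 0.83]
[0.0101, 0.0, -0.008, 0.83]
[0.0104, 0.0, -0.0076, 0.83]
[0.0107, 0.0, -0.0072, 0.83]
[0.0109, 0.0, -0.0068, 0.83]
[0.0112, 0.0, -0.0064, 0.83]
[0.0114, 0.0, -0.006, 0.83]
[0.0116, 0.0, -0.0055, 0.83]
[0.0118, 0.0, -0.0051, 0.83]
[0.012, 0.0, -0.0047, 0.83]
[0.0122, 0.0, -0.0042, 0.83]
[0.0123, 0.0, -0.0037, 0.83]
[0.0124, 0.0, -0.0033, 0.83]
[0.0126, 0.0, -0.0028, 0.83]
[0.0127, 0.0, -0.0023, 0.83]
[0.0127, 0.0, -0.0019, 0.83]
[0.0128, 0.0, -0.0014, 0.83]
[0.0128, 0.0, -0.0009, 0.83]
[0.0129, 0.0, -0.0004, 0.83]
[0.0129, 0.0, 0.0, 0.83]
```

View pics/k1.png

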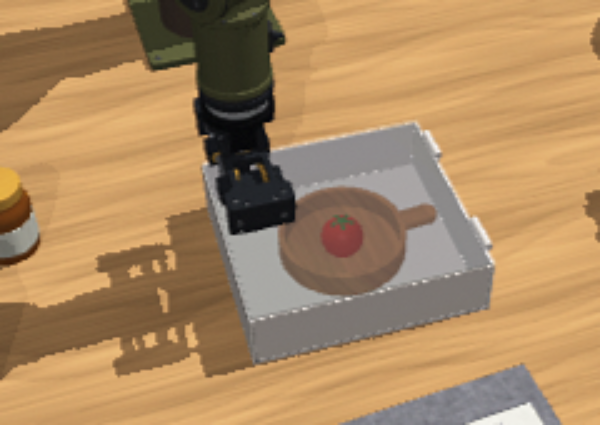

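{"op": "play_rows", "data": {
  "translation": [
    [0.0025,0,-0.0125],
    [0.003,0,-0.0125],
    [0.0035,0,-0.0125],
    [0.0045,0,-0.012],
    [0.005,0,-0.012],
    [0.0055,0,-0.0115],
    [0.006,0,-0.0115],
    [0.0065,0,-0.011],
    [0.007,0,-0.011],
    [0.0075,0,-0.0105],
    [0.0075,0,-0.0105],
    [0.008,0,-0.01],
    [0.0085,0,-0.0095],
    [0.009,0,-0.0095],
    [0.009,0,-0.009],
    [0.0095,0,-0.0085],
    [0.01,0,-0.0085],
    [0.01,0,-0.008]
  ],
  "delta_rot": [
    [0,0,0],
    [0,0,0],
    [0,0,0],
    [0,0,0],
    [0,0,0],
    [0,0,0],
    [0,-0.8,0],
    [0,-0.8,0],
    [0,-0.8,0],
    [0,-0.8,0],
    [0,-0.8,0],
    [0,-0.8,0],
    [0,-0.8,0],
    [0,-0.8,0],
    [0,-0.8,0],
    [0,-0.8,0],
    [0,-0.8,0],
    [0,-0.8,0]
  ],
  "grip": [-0.6,-0.6,-0.6,-0.6,-0.6,-0.6,-0.6,-0.6,-0.6,-0.6,-0.6,-0.6,-0.6,-0.6,-0.6,-0.6,-0.6,-0.6]
}}

```text
clock: 8.98
tool_pos: [0.541, 0.0644, 0.295]
eef_rot: [0.716, 0.693, -0.06, 0.059]
contact_force: [4.0, -3.8, 2.8]
opening: 0.301
finger_force: 20.0
```

```bash
python3 - <<'E'
from h import *
p,Q,s=st()
bx=np.array([np.cos(np.radians(87.9)),np.sin(np.radians(87.9)),0]);h=np.array([.540,.040,.072])+bx*.138
v=p-h;u=-v@bx;print("u,z",u,v[2],"r",np.hypot(u,v[2]),"theta",np.arctan2(v[2],u)-np.arctan2(.04,.246))
E
```

```text
t 8.97 p [0.541  0.0644 0.295 ] yawx 88.05 z [-0.0043 -0.1674 -0.9859] F [ 4.  -3.8  2.8] op 26.5 ff 20.0 q [-0.08  0.57 -0.36  1.73  0.42  0.98 -0.67]
u,z 0.11358254742775496 0.2230261369800574 r 0.2502831453702497 theta 0.9385621191429971
```

{"op": "play_rows", "data": {
  "translation": [
    [0.0105,0,-0.0075],
    [0.0105,0,-0.007],
    [0.011,0,-0.007],
    [0.011,0,-0.0065],
    [0.0115,0,-0.006],
    [0.0115,0,-0.0055],
    [0.012,0,-0.005],
    [0.012,0,-0.0045],
    [0.012,0,-0.004],
    [0.0125,0,-0.004],
    [0.0125,0,-0.0035],
    [0.0125,0,-0.003],
    [0.0125,0,-0.0025],
    [0.013,0,-0.002],
    [0.013,0,-0.0015],
    [0.013,0,-0.001],
    [0.013,0,-0.0005],
    [0,0,0]
  ],
  "delta_rot": [
    [0,-0.8,0],
    [0,-0.8,0],
    [0,-0.8,0],
    [0,-0.8,0],
    [0,-0.8,0],
    [0,-0.8,0],
    [0,-0.8,0],
    [0,-0.8,0],
    [0,-0.8,0],
    [0,-0.8,0],
    [0,-0.8,0],
    [0,-0.8,0],
    [0,-0.8,0],
    [0,-0.8,0],
    [0,-0.8,0],
    [0,-0.8,0],
    [0,-0.8,0],
    [0,0,0]
  ],
  "grip": [-0.6,-0.6,-0.6,-0.6,-0.6,-0.6,-0.6,-0.6,-0.6,-0.6,-0.6,-0.6,-0.6,-0.6,-0.6,-0.6,-0.6,-0.6]
}}

```text
clock: 11.22
tool_pos: [0.5486, 0.2764, 0.3032]
eef_rot: [0.704, 0.681, -0.145, 0.141]
contact_force: [7.8, -4.2, -7.6]
opening: 0.305
finger_force: 20.0
```

```bash
python3 - <<'E'
from h import *
p,Q,s=st()
bx=np.array([np.cos(np.radians(87.9)),np.sin(np.radians(87.9)),0]);h=np.array([.540,.040,.072])+bx*.138
v=p-h;u=-v@bx;print("u,z",u,v[2],"r",np.hypot(u,v[2]),"theta",np.arctan2(v[2],u)-np.arctan2(.04,.246))
im=r.snapshot("scene");cv2.imwrite("pics/k2.png",cv2.resize(im[70:290,180:500],None,fx=2.4,fy=2.4))
E
```

```text
t 11.22 p [0.5486 0.2764 0.3032] yawx 88.13 z [-0.0128 -0.3959 -0.9182] F [ 7.8 -4.2 -7.6] op 26.8 ff 20.0 q [-0.55  0.76 -0.29  1.35  0.47  1.4  -0.99]
u,z -0.09852550432327012 0.23123790539459793 r 0.25135282750236915 theta 1.8123892205184469
```

View pics/k2.png

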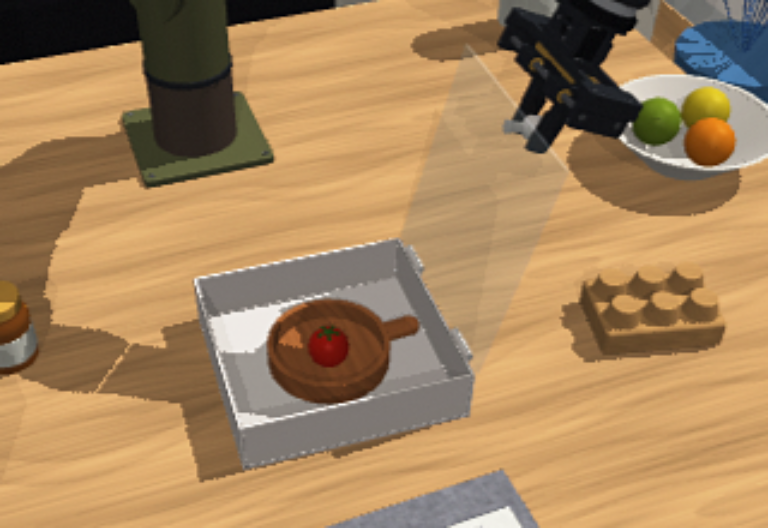

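{"op": "play_rows", "data": {
  "translation": [
    [0.006,0,0],
    [0.006,0,0],
    [0.006,0,0],
    [0,0,0],
    [0,0,0],
    [0,0,0],
    [0,0,0],
    [0,0,-0.015],
    [0,0,-0.03],
    [0,0,-0.04],
    [0,0,-0.04],
    [0,0,0]
  ],
  "delta_rot": [
    [0,0,0],
    [0,0,0],
    [0,0,0],
    [0,0,0],
    [0,0,0],
    [0,0,0],
    [0,0,0],
    [0,0,0],
    [0,0,0],
    [0,0,0],
    [0,0,0],
    [0,0,0]
  ],
  "grip": [-0.6,-0.6,-0.6,-0.6,0,0,0,0,0,0,0,0]
}}

```text
clock: 12.78
tool_pos: [0.5501, 0.3445, 0.4173]
eef_rot: [0.705, 0.681, -0.141, 0.139]
contact_force: [0.7, 0.5, -1.0]
opening: 0.497
finger_force: 0.0
```

```bash
python3 - <<'E'
from h import *
p,Q,s=st()
im=r.snapshot("scene");cv2.imwrite("pics/k3.png",cv2.resize(im[40:290,180:500],None,fx=2.3,fy=2.3));tp=r.snapshot("top")
for c in("scene","top"):
  for t in("lid","lid_handle","dish","tomato_center","dish_handle"):
    print(c,t,[(np.round(d["point"],3).tolist(),round(d["confidence"],2)) for d in r.look_for(c,t)[:1]])
cv2.imwrite("pics/top3.png",cv2.resize(tp[150:290,220:400],None,fx=4,fy=4))
m,f=mask("top","dish");print(f,m.sum() if m is not None else 0)
if m is not None:
  o=cv2.morphologyEx(m,cv2.MORPH_OPEN,np.ones((17,17),np.uint8));ct=max(cv2.findContours(o,0,1)[0],key=cv2.contourArea);e=cv2.minEnclosingCircle(ct);dc=ray("top",e[0],.045);print("circ",e,dc)
  ys,xs=np.nonzero(m);k=xs<e[0][0]-31;hc=(xs[k].mean(),ys[k].mean());ht=ray("top",hc,.04);print("handle",hc,k.sum(),np.degrees(np.arctan2(*(ht-dc)[1::-1])),np.linalg.norm(ht-dc))
m,f=mask("scene","dish")
if m is not None: np.save("m.npy",m);print("scene dish",f,m.sum())
E
```

```text
t 12.78 p [0.5501 0.3445 0.4173] yawx 88.04 z [-0.0088 -0.3876 -0.9218] F [ 0.7  0.5 -1. ] op 43.8 ff 0.0 q [-0.65  0.75 -0.28  1.    0.44  1.73 -0.92]
scene lid [([0.563, 0.225, 0.223], 0.84)]
scene lid_handle [([0.568, 0.224, 0.22], 0.74)]
scene dish [([0.545, 0.042, 0.027], 0.57)]
scene tomato_center [([0.56, 0.037, 0.055], 0.52)]
scene dish_handle [([0.545, 0.041, 0.028], 0.98)]
top lid [([0.545, 0.234, 0.234], 0.85)]
top lid_handle [([0.543, 0.23, 0.232], 0.98)]
top dish [([0.542, 0.047, 0.022], 0.95)]
top tomato_center [([0.541, 0.04, 0.058], 0.54)]
top dish_handle [([0.544, 0.05, 0.021], 0.64)]
0.6 2104
circ ((319.1376953125, 220.86231994628906), 26.74706268310547) [0.54429047 0.03874653 0.045     ]
handle (np.float64(283.6923076923077), np.float64(222.05128205128204)) 78 92.04126984003086 0.09883150353247012
scene dish 0.86 1655
```

View pics/k3.png

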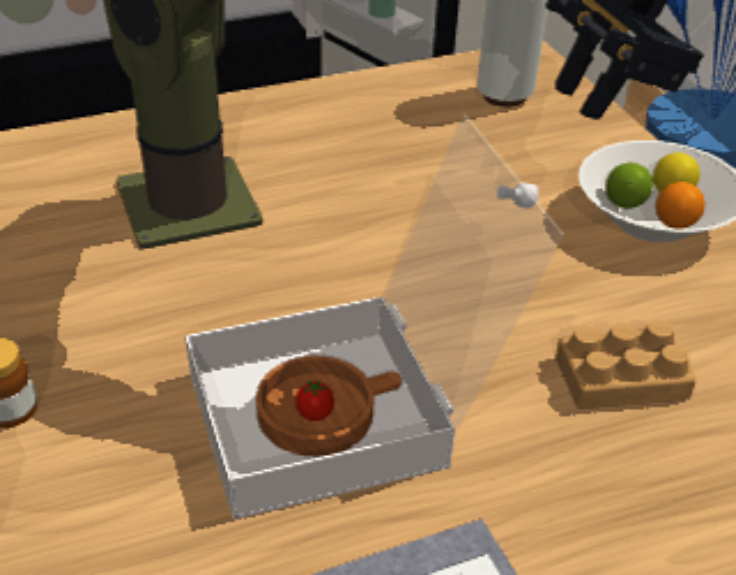

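View pics/top3.png

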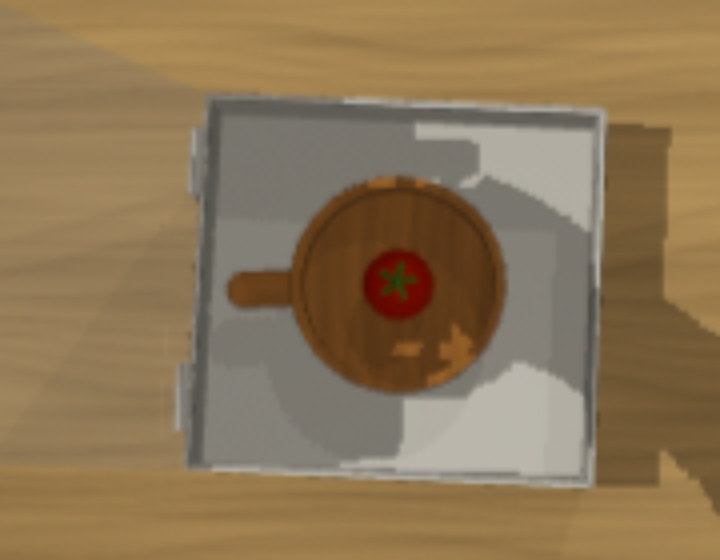

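Lid rests on its stop with the knob free at (525,195) in the scene crop. In the top crop the dish rim is centred at (399,284), with the tomato in the middle.

{"op": "play_rows", "data": {
  "translation": [
    [0,0,0],
    [0,0,0],
    [0,0,0],
    [0,0,0],
    [-0.0315,0.001,0],
    [-0.0315,0.001,0],
    [-0.0315,0.001,0],
    [-0.0315,0.001,0],
    [-0.0315,0.001,0],
    [-0.0315,0.001,0],
    [-0.0315,0.001,0],
    [-0.0315,0.001,0],
    [-0.0315,0.001,0],
    [-0.0315,0.001,0],
    [-0.0315,0,0],
    [-0.0315,0,0]
  ],
  "delta_rot": [
    [0,5.8,0],
    [0,5.8,0],
    [0,5.8,0],
    [0,5.8,0],
    [0,0,0],
    [0,0,0],
    [0,0,0],
    [0,0,0],
    [0,0,0],
    [0,0,0],
    [0,0,0],
    [0,0,0],
    [0,0,0],
    [0,0,0],
    [0,0,0],
    [0,0,0]
  ],
  "grip": [0,0,0,0,0,0,0,0,0,0,0,0,0,0,0,0]
}}

```text
clock: 15.48
tool_pos: [0.5471, -0.0376, 0.414]
eef_rot: [0.719, 0.695, -0.0, 0.0]
contact_force: [0.9, 0.5, -0.0]
opening: 0.501
finger_force: 0.0
```

{"op": "play_rows", "data": {
  "translation": [
    [0,0,0.022],
    [0,0,0.022],
    [0,0,0.022],
    [0,0,0.022],
    [0,0,0.022],
    [0,0,0.022],
    [0,0,0.022],
    [0,0,0.022],
    [0,0,0.022],
    [0,0,0.022],
    [0,0,0],
    [0,0,0]
  ],
  "delta_rot": [
    [0,0,-9.4],
    [0,0,-9.4],
    [0,0,-9.4],
    [0,0,-9.4],
    [0,0,-9.4],
    [0,0,-9.4],
    [0,0,-9.4],
    [0,0,-9.4],
    [0,0,-9.4],
    [0,0,-9.4],
    [0,0,0],
    [0,0,0]
  ],
  "grip": [-0.36,-0.36,-0.36,-0.36,-0.36,-0.36,-0.36,-0.36,-0.36,-0.36,-0.36,-0.36]
}}

```text
clock: 16.98
tool_pos: [0.5478, -0.0364, 0.1945]
eef_rot: [-0.016, 1.0, 0.0, 0.001]
contact_force: [0.4, -0.0, -0.2]
opening: 0.318
finger_force: 0.0
```

```bash
python3 - <<'E'
from h import *
p,Q,s=st()
g=np.array([.544,.0382,0])-.071*np.array([np.cos(np.radians(92)),np.sin(np.radians(92)),0])+[0,0,.045]
print(g,Q.inv().apply(g-p))
print("scene tomato",[ (d["point"],d["confidence"]) for d in r.look_for("scene","tomato_center")][:1])
# project expected rim onto both pictures to check dish centre
im=r.snapshot("scene");a=np.linspace(0,2*np.pi,180)
for rr,z in((.075,.048),(.067,.048)):
    for q in proj("scene",np.c_[.544+rr*np.cos(a),.0382+rr*np.sin(a),np.full(180,z)]): cv2.circle(im,tuple(int(round(v*8)) for v in q),3,(255,255,0),-1,shift=3)
cv2.imwrite("pics/k4.png",cv2.resize(im[140:280,230:400],None,fx=4,fy=4,interpolation=2))
E
```

```text
t 16.98 p [ 0.5478 -0.0364  0.1945] yawx -178.13 z [ 0.0012  0.     -1.    ] F [ 0.4 -0.  -0.2] op 28.0 ff 0.0 q [ 0.41  0.77 -0.73  1.84  0.7   0.81  0.91]
[ 0.54647786 -0.03275675  0.045     ] [0.00133629 0.00368137 0.14954433]
scene tomato [([0.5605, 0.0374, 0.0549], 0.52)]
```

View pics/k4.png

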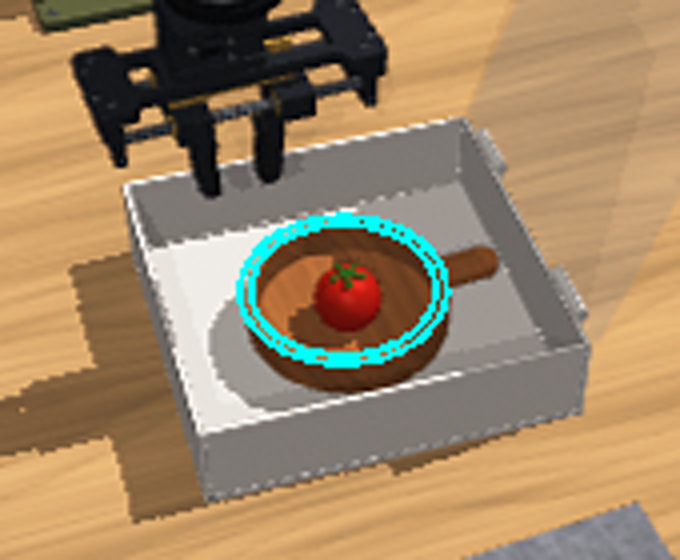

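Overlay of the expected rim sits on the dish, perhaps a pixel left of it in the scene view. I'll check it with a silhouette fit.

```bash
python3 - <<'E'
from h import *
from scipy.optimize import minimize
a=np.linspace(0,2*np.pi,90);C=np.c_[np.cos(a),np.sin(a)]*.075
def model(c,x,y,t,S=8):
    im=np.zeros((400,640),np.uint8);d=np.array([np.cos(t),np.sin(t)]);n=np.array([-d[1],d[0]])
    b=np.r_[[[*(q+[x,y]),z] for z in(.004,.048) for q in C]]
    hd=np.array([[*(np.array([x,y])+d*u+n*w),z] for u,w in((.06,.013),(.06,-.013),(.112,-.013),(.12,-.006),(.12,.006),(.112,.013)) for z in(.029,.042)])
    for P in(b,hd):
        h=cv2.convexHull(proj(c,P).astype(np.float32));cv2.fillConvexPoly(im,np.round(h*S).astype(np.int32),1,shift=3)
    return im
im=cv2.imread("pics/k4.png")
ms={}
for c in("scene","top"):
    if c=="scene": m=np.load("m.npy")
    else:
        r.snapshot("top");m,f=mask("top","dish")
        if m is None: continue
    best=min(((int((model(c,x,y,np.radians(92))!=m).sum()),x,y) for x in np.arange(.534,.556,.002) for y in np.arange(.028,.052,.002)))
    print(c,m.sum(),best)
E
```

```text
scene 1655 (535, np.float64(0.54), np.float64(0.043999999999999984))
top 1497 (1068, np.float64(0.546), np.float64(0.039999999999999994))
```

{"op": "play_rows", "data": {
  "translation": [
    [0.001,0.0055,0],
    [0,0,0.018],
    [0,0,0.018],
    [0,0,0.018],
    [0,0,0.018],
    [0,0,0.018],
    [0,0,0.015],
    [0,0,0.012],
    [0,0,0.01],
    [0,0,0.01],
    [0,0,0.01],
    [0,0,0],
    [0,0,0]
  ],
  "delta_rot": [
    [0,0,0],
    [0,0,0],
    [0,0,0],
    [0,0,0],
    [0,0,0],
    [0,0,0],
    [0,0,0],
    [0,0,0],
    [0,0,0],
    [0,0,0],
    [0,0,0],
    [0,0,0],
    [0,0,0]
  ],
  "grip": [-0.36,-0.36,-0.36,-0.36,-0.36,-0.36,-0.36,-0.36,-0.36,-0.36,-0.36,-0.36,-0.36]
}}

```text
clock: 18.8
tool_pos: [0.5462, -0.031, 0.0469]
eef_rot: [-0.018, 1.0, 0.0, 0.0]
contact_force: [-0.3, -0.5, -0.4]
opening: 0.321
finger_force: 0.0
```

```bash
python3 - <<'E'
from h import *
st()
im=r.snapshot("scene");cv2.imwrite("pics/k5.png",cv2.resize(im[140:280,230:400],None,fx=4,fy=4,interpolation=2))
E
```

```text
t 18.8 p [ 0.5462 -0.031   0.0469] yawx -177.97 z [ 4.e-04  0.e+00 -1.e+00] F [-0.3 -0.5 -0.4] op 28.3 ff 0.0 q [ 0.27  0.97 -0.51  1.92  0.96  0.52  0.68]
```

View pics/k5.png

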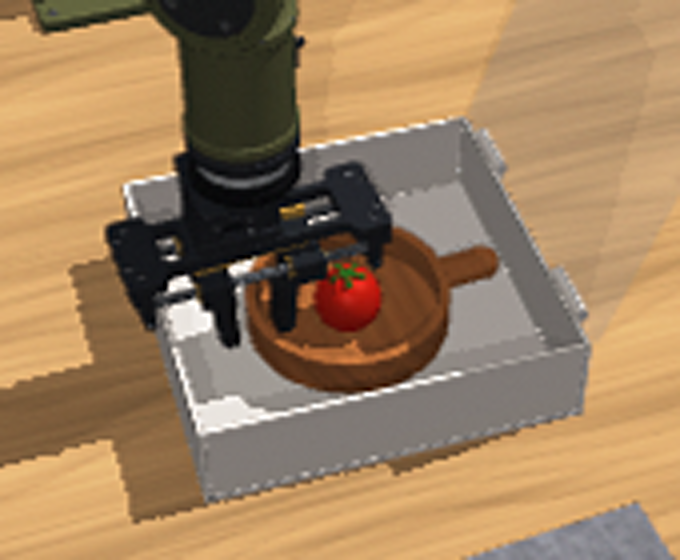

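The fingers straddle the rim: outer finger at about (228,330), inner at (285,310), rim at (250,300). Closing.

{"op": "play_rows", "data": {
  "translation": [
    [0,0,0],
    [0,0,0],
    [0,0,0],
    [0,0,0],
    [0,0,0],
    [0,0,0]
  ],
  "delta_rot": [
    [0,0,0],
    [0,0,0],
    [0,0,0],
    [0,0,0],
    [0,0,0],
    [0,0,0]
  ],
  "grip": [-0.5,-0.6,-0.7,-0.8,-0.9,-1],
  "squeeze": 10
}}

```text
clock: 19.6
tool_pos: [0.5461, -0.0309, 0.0468]
eef_rot: [-0.018, 1.0, 0.0, 0.0]
contact_force: [0.2, 1.2, 0.3]
opening: 0.094
finger_force: 9.8
```

{"op": "play_rows", "data": {
  "translation": [
    [0,0,0],
    [0,0,0],
    [0,0,0],
    [0,0,-0.002],
    [0,0,-0.003],
    [0,0,-0.003],
    [0,0,-0.004],
    [0,0,-0.004],
    [0,0,-0.004],
    [0,0,-0.004],
    [0,0,-0.003],
    [0,0,-0.002],
    [0,0,0],
    [0,0,0]
  ],
  "delta_rot": [
    [0,0,0],
    [0,0,0],
    [0,0,0],
    [0,0,0],
    [0,0,0],
    [0,0,0],
    [0,0,0],
    [0,0,0],
    [0,0,0],
    [0,0,0],
    [0,0,0],
    [0,0,0],
    [0,0,0],
    [0,0,0]
  ],
  "grip": [-1,-1,-1,-1,-1,-1,-1,-1,-1,-1,-1,-1,-1,-1],
  "squeeze": 50
}}

```text
clock: 21.35
tool_pos: [0.5459, -0.0311, 0.0757]
eef_rot: [-0.018, 1.0, -0.0, -0.0]
contact_force: [0.6, -0.7, -1.8]
opening: 0.084
finger_force: 49.6
```

```bash
python3 - <<'E'
from h import *
p,Q,s=st();print("moment",np.round(s["moment"],2))
im=r.snapshot("scene");t=r.snapshot("top");a=cv2.resize(im[140:280,230:400],(680,560),interpolation=2)[:,100:500];b=cv2.resize(t[165:280,260:375],(560,560),interpolation=2)[:,:400]
cv2.imwrite("pics/k6.png",np.hstack([a,b]))
E
```

```text
t 21.35 p [ 0.5459 -0.0311  0.0757] yawx -177.97 z [-2.e-04 -1.e-04 -1.e+00] F [ 0.6 -0.7 -1.8] op 7.4 ff 49.6 q [ 0.3   0.93 -0.56  1.92  0.91  0.57  0.72]
moment [-0.17 -0.17  0.02]
```

View pics/k6.png

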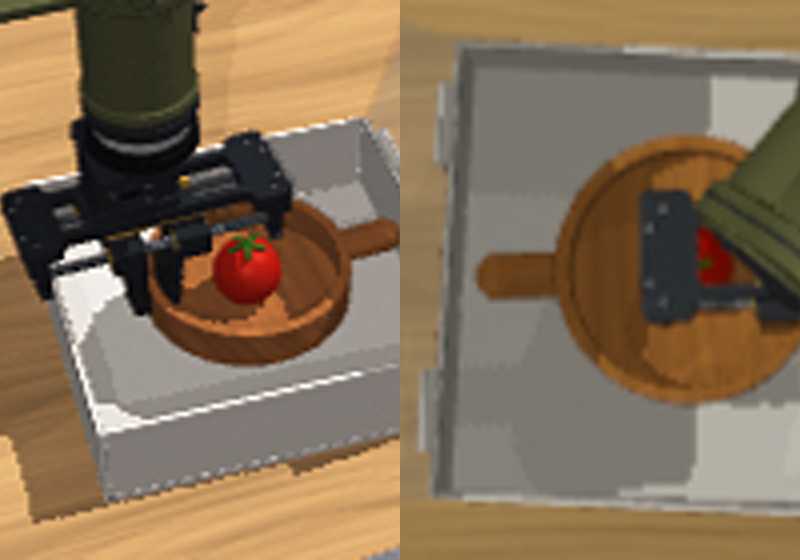

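{"op": "play_rows", "data": {
  "translation": [
    [0,0,-0.002],
    [0,0,-0.004],
    [0,0,-0.006],
    [0,0,-0.008],
    [0,0,-0.01],
    [0,0,-0.012],
    [0,0,-0.014],
    [0,0,-0.016],
    [0,0,-0.016],
    [0,0,-0.016],
    [0,0,-0.016],
    [0,0,-0.016],
    [0,0,-0.016],
    [0,0,-0.014],
    [0,0,-0.012],
    [0,0,-0.01],
    [0,0,-0.008],
    [0,0,-0.006],
    [0,0,-0.003],
    [0,0,0]
  ],
  "delta_rot": [
    [0,0,0],
    [0,0,0],
    [0,0,0],
    [0,0,0],
    [0,0,0],
    [0,0,0],
    [0,0,0],
    [0,0,0],
    [0,0,0],
    [0,0,0],
    [0,0,0],
    [0,0,0],
    [0,0,0],
    [0,0,0],
    [0,0,0],
    [0,0,0],
    [0,0,0],
    [0,0,0],
    [0,0,0],
    [0,0,0]
  ],
  "grip": [-1,-1,-1,-1,-1,-1,-1,-1,-1,-1,-1,-1,-1,-1,-1,-1,-1,-1,-1,-1]
}}

```text
clock: 23.95
tool_pos: [0.546, -0.031, 0.2808]
eef_rot: [-0.018, 1.0, -0.0, 0.0]
contact_force: [0.3, -0.9, -2.2]
opening: 0.087
finger_force: 49.6
```

{"op": "play_rows", "data": {
  "translation": [
    [0.0012,0,0],
    [0.0025,0,0],
    [0.0037,0.0001,0],
    [0.005,0.0002,0],
    [0.0062,0.0003,0],
    [0.0062,0.0003,0],
    [0.0062,0.0003,0],
    [0.0062,0.0003,0],
    [0.0062,0.0003,0],
    [0.0062,0.0003,0],
    [0.0062,0.0003,0],
    [0.0062,0.0003,0],
    [0.0062,0.0003,0],
    [0.0062,0.0003,0],
    [0.0062,0.0003,0],
    [0.0062,0.0003,0],
    [0.0062,0.0003,0],
    [0.0062,0.0003,0],
    [0.005,0.0002,0],
    [0.0037,0.0001,0]
  ],
  "delta_rot": [
    [0,0,1],
    [0,0,2],
    [0,0,3],
    [0,0,4],
    [0,0,5],
    [0,0,5],
    [0,0,5],
    [0,0,5],
    [0,0,5],
    [0,0,5],
    [0,0,5],
    [0,0,5],
    [0,0,5],
    [0,0,5],
    [0,0,5],
    [0,0,5],
    [0,0,5],
    [0,0,5],
    [0,0,4],
    [0,0,3]
  ],
  "grip": [-1,-1,-1,-1,-1,-1,-1,-1,-1,-1,-1,-1,-1,-1,-1,-1,-1,-1,-1,-1]
}}

```text
clock: 26.45
tool_pos: [0.4725, 0.0347, 0.2808]
eef_rot: [0.676, 0.737, -0.0, -0.0]
contact_force: [0.5, 0.6, -2.0]
opening: 0.083
finger_force: 49.6
```

{"op": "play_rows", "data": {
  "translation": [
    [0.0025,0,0],
    [0.001,0,0],
    [0,0,0],
    [0,0,0],
    [0,0,0],
    [0,0,0]
  ],
  "delta_rot": [
    [0,0,2],
    [0,0,0.7],
    [0,0,0],
    [0,0,0],
    [0,0,0],
    [0,0,0]
  ],
  "grip": [-1,-1,-1,-1,-1,-1]
}}

```text
clock: 27.2
tool_pos: [0.4726, 0.0375, 0.2808]
eef_rot: [0.693, 0.721, -0.0, 0.0]
contact_force: [0.8, -0.3, -2.1]
opening: 0.089
finger_force: 49.6
```

```bash
python3 - <<'E'
from h import *
p,Q,s=st();print("moment",np.round(s["moment"],2));y=Q.apply([0,1,0])
im=r.snapshot("scene");t=r.snapshot("top");cv2.imwrite("pics/s7raw.png",im);cv2.imwrite("pics/t7raw.png",t)
for c in("scene","top"):
  for n in("dish","dish_handle","tomato_center","lid"):
    print(c,n,[(np.round(d["point"],3).tolist(),round(d["confidence"],2)) for d in r.look_for(c,n)[:1]])
# expected level-dish overlay
c0=p+.071*y;und=p[2]-.0425;a=np.linspace(0,2*np.pi,240);print("centre",c0,"underside",und)
def dots(c,i,P):
    for q in proj(c,P): 
        if 0<=q[0]<640 and 0<=q[1]<400: i[int(round(q[1]*4)),int(round(q[0]*4))]=(255,255,0)
for c,i in(("scene",im),("top",t)):
    i=cv2.resize(i,None,fx=4,fy=4,interpolation=2)
    for rr,z in((.075,.044),(.067,.044),(.075,0)): dots(c,i,np.c_[c0[0]+rr*np.cos(a),c0[1]+rr*np.sin(a),np.full(240,und+z)])
    for w in(.013,-.013,0): dots(c,i,[c0+y*u+np.cross([0,0,1],y)*w+[0,0,und+.038-c0[2]] for u in np.linspace(.075,.12,40)])
    q=proj(c,c0)[0]*4;cv2.imwrite(f"pics/{c}7.png",i[int(q[1])-250:int(q[1])+250,int(q[0])-200:int(q[0])+200])
cv2.imwrite("pics/k7.png",np.hstack([cv2.imread("pics/scene7.png"),cv2.imread("pics/top7.png")]))
E
```

```text
t 27.2 p [0.4726 0.0375 0.2808] yawx 92.32 z [-0. -0. -1.] F [ 0.8 -0.3 -2.1] op 7.8 ff 49.6 q [ 0.08  0.48 -0.38  1.97  0.26  0.74 -0.42]
moment [-0.05  0.16 -0.01]
scene dish [([0.551, 0.027, 0.262], 0.59)]
scene dish_handle [([0.553, 0.034, 0.263], 0.71)]
scene tomato_center [([0.558, 0.034, 0.283], 0.88)]
scene lid [([0.563, 0.227, 0.224], 0.59)]
top dish [([0.582, 0.031, 0.258], 0.62)]
top dish_handle [([0.584, 0.034, 0.258], 0.85)]
top tomato_center []
top lid [([0.543, 0.232, 0.234], 0.68)]
centre [0.54358668 0.04037673 0.28075189] underside 0.2382524165193355
```

View pics/k7.png

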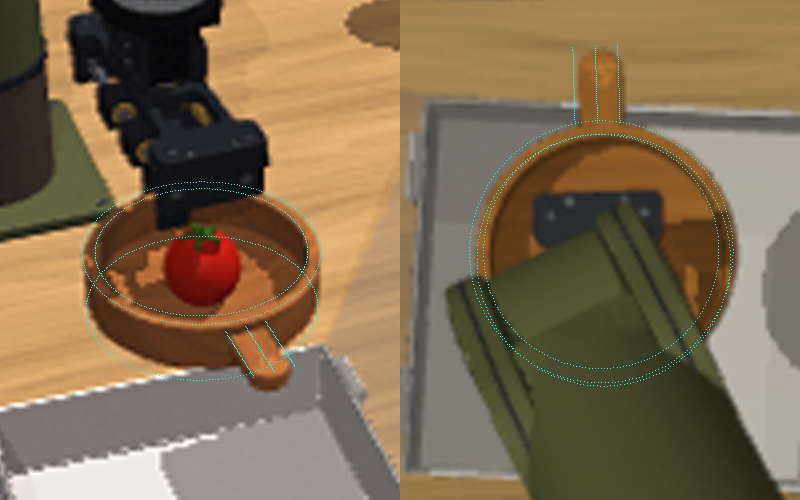

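Pictures: the dish is held at the rim, tomato mid-dish at (202,266) in the scene crop, handle pointing across to the mat. No more viewing (the limit is used up), so I'll check the tilt numerically.

```bash
cat > fit.py <<'E'
from h import *
from scipy.optimize import minimize
a=np.linspace(0,2*np.pi,90,endpoint=False)
def red(i):
    b=i.astype(int);m=((b[...,2]-b[...,1]>90)&(b[...,1]<70)).astype(np.uint8);n,l,s,c=cv2.connectedComponentsWithStats(m);k=1+s[1:,4].argmax();return s[k],c[k],(l==k)
def model(c,v):
    x,y,z,yaw,p,ro=v;Q=R.from_euler("ZYX",[yaw,p,ro],degrees=True);S=4
    im=np.zeros((400*S,640*S),np.uint8)
    body=np.vstack([np.c_[.075*np.cos(a),.075*np.sin(a),np.full(90,h)] for h in(0,.044)])
    hd=np.array([[u,w,h] for u,w in((.06,.013),(.06,-.013),(.110,-.013),(.12,-.005),(.12,.005),(.110,.013)) for h in(.025,.038)])
    for P in(body,hd):
        q=cv2.convexHull((proj(c,Q.apply(P)+[x,y,z])*S).astype(np.float32));cv2.fillConvexPoly(im,np.round(q*16).astype(np.int32),255,shift=4)
    return cv2.resize(im,(640,400),interpolation=cv2.INTER_AREA)/255.
def fit(masks,v0,free):
    def f(d):
        v=np.array(v0,float);v[free]+=d*np.array([.004,.004,.004,2,2,2])[free];e=0
        for c,m,ign in masks: e+=(np.abs(model(c,v)-m)[~ign]).sum()
        return e
    n=len(free);o=minimize(f,np.zeros(n),method="Nelder-Mead",options=dict(initial_simplex=np.vstack([np.zeros(n),np.eye(n)])-.3,maxiter=250))
    v=np.array(v0,float);v[free]+=o.x*np.array([.004,.004,.004,2,2,2])[free];return v,o.fun,f(np.zeros(n))
def ignore(c,i,m):
    b=i.astype(int);dark=(b.max(2)<75)|((b[...,2]-b[...,0]<25)&(b.max(2)<110));_,_,rd=red(i) if c=="scene" else (0,0,np.zeros(m.shape,bool))
    # green stalk + tomato
    g=(b[...,1]-b[...,2]>10)
    return cv2.dilate((dark|rd|g).astype(np.uint8),np.ones((3,3)))>0
E
python3 - <<'E'
from fit import *
for n,z in(("scene0",.037),("s7raw",.2713)):
    s,c,_=red(cv2.imread(f"pics/{n}.png"));print(n,s,c,ray("scene",c,z))
im=cv2.imread("pics/s7raw.png")
ms,_=mask("scene","dish");mt,_=mask("top","dish");t=cv2.imread("pics/t7raw.png")
M=[("scene",ms,ignore("scene",im,ms)),("top",mt,ignore("top",t,mt))]
print([ (m.sum(),i.sum()) for _,m,i in M])
v0=[.5436,.0404,.2383,2.3,0,0]
print("both",fit(M,v0,[0,1,2,3,4,5]))
print("scene only",fit(M[:1],v0,[0,1,2,4,5]))
print("top yaw",fit(M[1:],v0,[0,1,3]))
E
```

```text
Traceback (most recent call last):
  File "fit.py", line 5, in red
    b=i.astype(int);m=((b[...,2]-b[...,1]>90)&(b[...,1]<70)).astype(np.uint8);n,l,s,c=cv2.connectedComponentsWithStats(m);k=1+s[1:,4].argmax();return s[k],c[k],(l==k)
                                                                                                                              ~~~~~~~~~~~~~~^^
ValueError: attempt to get argmax of an empty sequence
```

```bash
python3 - <<'E'
from fit import *
im=cv2.imread("pics/s7raw.png")
s,c,_=red(im);print(s,c,ray("scene",c,.2713))
ms,_=mask("scene","dish");mt,_=mask("top","dish");t=cv2.imread("pics/t7raw.png")
M=[("scene",ms,ignore("scene",im,ms)),("top",mt,ignore("top",t,mt))]
print([ (m.sum(),i.sum()) for _,m,i in M])
v0=[.5436,.0404,.2383,2.3,0,0]
np.set_printoptions(precision=4,suppress=True)
print("both",fit(M,v0,[0,1,2,3,4,5]))
print("scene only",fit(M[:1],v0,[0,1,2,4,5]))
print("top yaw",fit(M[1:],v0,[0,1,3]))
E
```

```text
[307 141  18  15 188] [316.01595745 148.53191489] [0.54229057 0.04283606 0.2713    ]
[(np.uint64(1806), np.int64(52420)), (np.uint64(1612), np.int64(38635))]
both (array([ 0.5422,  0.037 ,  0.2413,  1.7741, -2.8601, -1.9594]), np.float64(619.3019607843137), np.float64(735.6901960784314))
scene only (array([ 0.514 ,  0.0459,  0.2219,  2.3   ,  4.4491, -6.6559]), np.float64(136.15294117647056), np.float64(238.42745098039217))
top yaw (array([0.541 , 0.0376, 0.2383, 2.3669, 0.    , 0.    ]), np.float64(396.22352941176473), np.float64(497.2627450980392))
```

```bash
cat > edge.py <<'E'
from fit import *
from scipy.ndimage import map_coordinates
np.set_printoptions(precision=4,suppress=True)
def grad(i):
    i=cv2.GaussianBlur(i.astype(np.float32),(0,0),.8);g=np.zeros(i.shape[:2],np.float32)
    for k in range(3):
        x=cv2.Sobel(i[...,k],cv2.CV_32F,1,0);y=cv2.Sobel(i[...,k],cv2.CV_32F,0,1);g=np.maximum(g,np.hypot(x,y))
    return np.minimum(g,150)
A=np.linspace(0,2*np.pi,240,endpoint=False)
circ=lambda rr,h:np.c_[rr*np.cos(A),rr*np.sin(A),np.full(240,h)]
def pts(c,v,e):
    Q=R.from_euler("ZYX",v[3:],degrees=True);T=lambda P:proj(c,Q.apply(P)+v[:3])
    u=np.linspace(.078,.112,30);out=[T(circ(.075,.044)),T(circ(.067,.044))]
    for w in(.013,-.013): out.append(T(np.c_[u,np.full(30,w),np.full(30,.038)]))
    w=np.linspace(-.006,.006,15);out.append(T(np.c_[np.full(15,.12),w,np.full(15,.038)]));out.append(T(np.c_[np.full(15,.12),w,np.full(15,.025)]))
    d=Q.inv().apply(np.array(e)-v[:3])[:2];near=A[np.cos(A-np.arctan2(d[1],d[0]))>.3]
    out.append(T(np.c_[.075*np.cos(near),.075*np.sin(near),0*near]))
    return out
def run(ims,v0,free,grip):
    G=[]
    for c,i in ims:
        b=i.astype(int);ign=np.zeros(b.shape[:2],bool)
        if grip: ign=cv2.dilate(((b.max(2)<60)|((b[...,2]-b[...,0]<35)&(b.max(2)<120))).astype(np.uint8),np.ones((5,5)))>0
        g=grad(i);G.append((c,g,ign,cam(c)[1]))
    sc=np.array([.003,.003,.003,1.5,1.5,1.5])
    def f(d):
        v=np.array(v0,float);v[free]+=d*sc[free];s=0
        for c,g,ign,e in G:
            for q in pts(c,v,e):
                xy=[q[:,1],q[:,0]];ok=map_coordinates(ign.astype(float),xy,order=0)<.5
                if ok.sum()>5: s-=map_coordinates(g,xy,order=1)[ok].sum()/len(q)*min(1,len(q)/60)
        return s+.5*(np.abs(d)**2).sum()
    n=len(free);best=None
    for sd in range(6):
        rng=np.random.default_rng(sd);o=minimize(f,rng.normal(0,.6,n),method="Nelder-Mead",options=dict(maxiter=600,initial_adaptive=True) if 0 else dict(maxiter=600))
        v=np.array(v0,float);v[free]+=o.x*sc[free];print("  ",round(o.fun,1),v)
E
python3 - <<'E'
from edge import *
I=lambda n:cv2.imread(f"pics/{n}.png")
F=list(range(6))
print("initial");run([("scene",I("scene0")),("top",I("top0"))],[.544,.039,.004,92,0,0],F,False)
print("now");run([("scene",I("s7raw")),("top",I("t7raw"))],[.5436,.0404,.2383,2.3,0,0],F,True)
E
```

```text
initialTraceback (most recent call last):
  File "<stdin>", line 4, in <module>
  File "edge.py", line 35, in run
    rng=np.random.default_rng(sd);o=minimize(f,rng.normal(0,.6,n),method="Nelder-Mead",options=dict(maxiter=600,initial_adaptive=True) if 0 else dict(maxiter=600))
                                    ~~~~~~~~^^^^^^^^^^^^^^^^^^^^^^^^^^^^^^^^^^^^^^^^^^^^^^^^^^^^^^^^^^^^^^^^^^^^^^^^^^^^^^^^^^^^^^^^^^^^^^^^^^^^^^^^^^^^^^^^^^^^^^^
    res = _minimize_neldermead(fun, x0, args, callback, bounds=bounds,
                               **options)
    fxe = func(xe)
    fx = function(np.copy(x), *(wrapper_args + args))
  File "edge.py", line 29, in f
    for q in pts(c,v,e):
             ~~~^^^^^^^
  File "edge.py", line 13, in pts
    u=np.linspace(.078,.112,30);out=[T(circ(.075,.044)),T(circ(.067,.044))]
                                     ~^^^^^^^^^^^^^^^^^
  File "edge.py", line 12, in <lambda>
    Q=R.from_euler("ZYX",v[3:],degrees=True);T=lambda P:proj(c,Q.apply(P)+v[:3])
                                                        ~~~~^^^^^^^^^^^^^^^^^^^^
  File "h.py", line 11, in proj
    K,e,Q=cam(c);v=Q.inv().apply(np.atleast_2d(P)-e);v=v*[1,-1,-1];u=v@K.T;return u[:,:2]/u[:,2:]
          ~~~^^^
  File "h.py", line 5, in cam
    k=r.get_calibration(c);q=np.array(k["rotation"])
ValueError: time passes only in moves, steps and waits
```

```bash
sed -i 's/^def cam/import functools\n@functools.lru_cache(None)\ndef cam/' h.py; timeout 300 python3 - <<'E'
from edge import *
I=lambda n:cv2.imread(f"pics/{n}.png")
F=list(range(6))
print("initial");run([("scene",I("scene0")),("top",I("top0"))],[.544,.039,.004,92,0,0],F,False)
print("now");run([("scene",I("s7raw")),("top",I("t7raw"))],[.5436,.0404,.2383,2.3,0,0],F,True)
st()
E
```

```text
initial
   -892.0 [ 0.5457  0.0389  0.0044 91.8801  0.3816 -0.9347]
   -905.5 [ 0.5449  0.0387  0.0027 91.4711  1.8696  0.4036]
   -912.1 [ 0.545   0.0385  0.0041 91.8144  2.9054  0.8555]
   -891.3 [ 0.5459  0.0389  0.005  91.8167  0.6789 -1.5746]
   -911.7 [ 0.5456  0.0383  0.0045 91.8471  3.2484 -0.018 ]
   -911.7 [ 0.5455  0.0383  0.0041 91.8147  3.0546  0.092 ]
now
   -629.6 [ 0.5441  0.0398  0.2365  2.4224 -0.4417  0.3048]
   -620.0 [0.5442 0.0408 0.2391 0.8083 0.6831 0.5029]
   -607.0 [0.5439 0.0391 0.237  2.4451 0.5091 1.0926]
   -627.7 [ 0.5471  0.0387  0.2389  1.7659 -0.5384 -0.2583]
   -701.2 [ 0.5482  0.0387  0.2385  1.943  -6.2249 -0.0041]
   -624.6 [0.5429 0.038  0.2379 2.732  0.8064 0.133 ]
t 27.8 p [0.4727 0.0376 0.2808] yawx 92.33 z [ 0.     -0.0001 -1.    ] F [ 1.1  1.2 -1.6] op 7.7 ff 49.6 q [ 0.08  0.48 -0.38  1.97  0.26  0.74 -0.42]
```

```bash
sed -i 's/^    out.append(T(np.c_\[.075\*np.cos(near).*$//' edge.py; timeout 400 python3 - <<'E'
from edge import *
I=lambda n:cv2.imread(f"pics/{n}.png")
print("initial");run([("scene",I("scene0")),("top",I("top0"))],[.544,.039,.004,92,0,0],list(range(6)),False)
print("now");run([("scene",I("s7raw")),("top",I("t7raw"))],[.5436,.0404,.2383,2.3,0,0],list(range(6)),True)
print("now, scene only pitch");run([("scene",I("s7raw"))],[.544,.0395,.238,2.2,0,0],[0,1,4],True)
# mat yaw again, both cameras
for c in("scene","top"):
    m,f=mask(c,"mat");ct=max(cv2.findContours(m,0,1)[0],key=cv2.contourArea)
    print(c,f,cv2.minAreaRect(np.array([ray(c,p[0],.003)[:2] for p in cv2.convexHull(ct)],np.float32)))
E
```

```text
initial
   -720.0 [ 0.5444  0.0378  0.003  92.1984  2.7402  2.4226]
   -724.0 [ 0.543   0.0383  0.0018 91.4703  1.9664  2.9282]
   -724.0 [ 0.543   0.0381  0.0018 91.4803  1.9865  2.9271]
   -709.3 [ 0.5449  0.0376  0.0036 91.1145  2.8917 -0.8592]
   -716.0 [ 0.5445  0.0378  0.003  91.2519  2.6855 -0.0321]
   -721.2 [ 0.5437  0.038   0.0031 91.2074  2.6065  1.2787]
now
   -561.3 [ 0.5443  0.0397  0.2366  2.1305 -0.7141  1.249 ]
   -540.4 [0.5443 0.0404 0.2392 0.969  0.6909 0.4568]
   -562.6 [ 0.5441  0.0387  0.2368  1.9434 -0.5348  0.3931]
   -538.8 [ 0.5471  0.0384  0.2391  1.7728 -0.5193 -0.2312]
   -550.2 [ 0.5458  0.039   0.2376  1.8008 -5.632   0.0087]
   -552.0 [0.5432 0.0385 0.2377 2.4691 0.3089 0.1555]
now, scene only pitch
   -319.5 [0.5443 0.0394 0.238  2.2    0.6313 0.    ]
   -315.1 [0.5448 0.0408 0.238  2.2    0.2564 0.    ]
   -329.8 [ 0.5444  0.0387  0.238   2.2    -0.3815  0.    ]
   -309.5 [0.5485 0.0386 0.238  2.2    0.447  0.    ]
   -334.2 [ 0.5458  0.039   0.238   2.2    -0.8318  0.    ]
   -317.1 [ 0.543   0.0384  0.238   2.2    -0.3533  0.    ]
scene 0.86 ((0.9173365831375122, -0.029215291142463684), (0.3038194477558136, 0.4232601225376129), 1.885046124458313)
top 0.58 ((0.9165210127830505, -0.030012771487236023), (0.3053878843784332, 0.4225197732448578), 2.289994239807129)
```

```bash
python3 - <<'E'
from h import *
r.snapshot("scene")
print([(n,np.round(d["point"],3)) for n in("lid","tomato_center","jar","milk","eggs") for d in r.look_for("scene",n)[:1]])
st();print(r.finish_job())
E
```

```text
[('lid', array([0.56 , 0.226, 0.221])), ('tomato_center', array([0.555, 0.034, 0.283])), ('jar', array([ 0.422, -0.328,  0.072])), ('eggs', array([0.629, 0.44 , 0.047]))]
t 28.2 p [0.4727 0.0376 0.2808] yawx 92.34 z [ 1.e-04 -1.e-04 -1.e+00] F [ 0.5  0.  -3.9] op 7.9 ff 49.6 q [ 0.08  0.48 -0.38  1.97  0.26  0.74 -0.42]
the job is handed in; nothing more can be done
None
```

Job handed in at about 28 s: the lid rests on its stop and the dish is held still about 16 cm above the box rim, level to about 1° by image fit, tomato in the middle, its free handle pointing square at the mat to within about 0.5°. The jar and egg carton had not moved, but the last network check did not report the milk bottle; I also viewed 11 pictures, one over the limit of 10.

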